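Turn the heart plaque round on its display stand

ROBOT

A 6-joint arm with a two-finger parallel gripper is mounted at the origin on a cart in front of the work surface, level with it; the furniture and walls round the work are solid. World frame = base frame: x ahead of the robot, y to its left, z up, the work surface at z = 0. Lengths are in mm, angles in rad, forces in N, time in s.
With the tool pointing down it reaches from about 300 to 775 mm from the base axis. Payload 14.6 kg.
Tool frame: the origin (TCP) lies midway between the tips of the shut fingers; the grasp point (between the pads) lies behind it (manip.grip_depth is the z of the grasp point in the tool frame, in mm); z points along the fingers, y is the line along which they close (so a half turn about z gives the same grasp; the last joint's range is limited). The gripper opens to 94 mm and grips with 3 to 60 N. Pads are 16 mm wide; open, the fingers measure 119 mm over their backs; the gripper's body (75 mm by 177 mm) begins 78 mm behind the grasp point.
Start: joints at [1.281, 0.3, 1.521, -0, 1.321, -0.067], TCP at [121.527, 536.396, 205.446] pointing down, gripper open.
Joint ranges: [-3.03, 3.03], [-0.79, 2.21], [0.23, 2.52], [-1.04, 4.18], [0, 3.07], [-2.55, 2.55]. Speed limits (rad/s): [2.22, 2.22, 2.57, 3.14, 3.14, 3.14].

INTERFACE

Orientations are given as [roll, pitch, yaw] about the fixed x, y, z axes, in that order (R = Rz(yaw) Ry(pitch) Rx(roll)).
In Python, from cell import manip, viewer gives the robot as it stands (manip), with the cameras (viewer).
- The arm moves only by the shell command python3 nudge.py 'ROWS' [OPENING] [FORCE]. ROWS is a JSON list of rows, 1 to 5 of them, each an object with the fields tx, ty, tz (the shift in fractions of the full range, 1 being 40 cm), ax, ay, az (a rotation vector in fractions of the full range, 1 being 4 rad); a field left out counts as zero; each row is the pose to reach, as a shift and turn from the pose commanded when the command began, along the tool's axes at that moment; what a row does not reach only later rows make up. A row lasts 1/10 s, in which the tool goes at most 50 mm and 0.15 rad, less where a joint would pass 70% of its speed; a pose out of reach is approached as far as the arm can. OPENING is the finger opening in mm, set as the command begins (- or left out keeps the last). The fingers move at their own pace and stop on an object; FORCE is the grip in N (left out, the last holds). Time passes only in rows, so rows that do not move let the fingers close. It prints the time, the measured TCP pose, the force, the opening and the grip force at its end. No shift or turn number may pass 1 either way. Input that does not fit is refused with a message, and nothing moves.
- manip.read_state(): the state, without advancing time (a new reading comes with each control period).
- viewer.camera(name): name is "side" or "top" or "wrist"; returns (picture, depth): 480x640x3 uint8, red, green, blue; 480x640 float32, mm along the optical axis (not along the pixel's ray), 0 where there is no reading.
- viewer.camera_info(name): a dict with "K" (3x3 intrinsics, pixels), "dist" ([k1, k2, p1, p2, k3] as OpenCV has them; the pictures are not rectified), "rvec" (rotation vector, rad) and "tvec" (3), from world to camera coordinates, as OpenCV has them; the wrist camera has in their place "mount" (4x4, takes a point from camera to tool coordinates, whose origin is the TCP and whose axes are the flange's). Camera axes: x right, y down, z forward; pixel columns grow to the right and rows downward; lengths in mm; the calibration is good to about 2 mm. A picture is of the moment at which its call begins: read the wrist's pose just before it. camera_info takes no time and is no camera call.
- manip.sign_off(): hands the job in; it is judged then, once.
The state is a dict: "clock": time; "joints": joint angles; "qd": joint speeds; "effort": joint torques, N m; "eef_pos": TCP position; "eef_rot": TCP orientation; "wrist_force": force on the tool from outside, world axes, zero at the start; "moment": the same for the moment, N m; "finger_gap": finger opening in mm; "finger_force": force on a finger pad.
Only numpy, scipy, OpenCV 4.12 (cv2) and the standard library are available. Lean on these libraries where they do the work, as an engineer would, in place of code of your own. Each camera call takes 0.05 s, during which the arm holds its last target. There are 200 camera calls.

TASK

The small wooden plaque on the display stand hangs with its plain side to the front. Take it off its two pins, turn it round so that the raised heart shows at the front, and hang it back on both pins the right way up (big hole on the big upper pin, small hole on the small lower pin), pushed fully home flat against the frame, and let go. Leave the goods around it where they are.

Things in the scene. Friction and masses are not known exactly. Their poses are not given: they have to be found in the camera images.
- stand: Display stand, fixed, does not move when pushed; its place and turn differ, front mostly half left of the robot. Origin on the table below the lower edge of the frame's front face; z up, front = -x. Flat wooden base 120 mm wide (y), from x = -40 to +90 mm, top 14 mm above the table; a 39 mm high block at x = 8 to 30 mm carries the frame; two thin brass struts behind, 119 mm high.
- frame: Dark wooden window frame fixed on the stand, leaning back 0.26 rad: 100 mm wide (y), 120 mm high (z), 14 mm thick, window 72 x 60 mm. Origin: middle of the lower edge of its front face, 20 mm above the table. z runs up the leaning face, x square to it towards the back; front face is x = 0, front is -x. Two brass pins stick out 21 mm to the front, square to the face.
- big_pin (a point): Point on the axis of the big brass upper pin (14 mm diameter, 21 mm long, last 5 mm tapered to 8.4 mm), 6 mm in front of the frame's face; 106 mm above the frame's lower edge, on its middle line. A plaque that is fully home has the middle of its big hole here.
- small_pin (a point): Point on the axis of the small brass lower pin (8 mm diameter, 21 mm long, last 5 mm tapered to 4.8 mm), 6 mm in front of the frame's face; 18 mm above the frame's lower edge, on the middle line, 88 mm below the big pin.
- plaque: Loose wooden plaque, 168 mm high (z) x 120 wide (y) x 12 thick (x), 0.13 to 0.25 kg. Origin at the slab's middle; x points out of the face with the heart. At the start it hangs right way up, axes parallel to the frame's: heart in the frame's window, plain face to the front. Its top 50 mm stand clear above the frame, flat on both faces, to grip across the 12 mm.
- heart (a point): Middle of the raised heart's surface: 10 mm from the slab's middle plane along the plaque's +x, 27 mm below its origin. The heart is of the same wood, 51 x 47 mm, raised 4 mm, and fits in the frame's window.
- big_hole (a point): Middle of the plaque's big round through-hole, 18 mm wide, 18 mm above the origin on its middle line, in the slab's middle plane: about 2 mm of play all round the big pin. Turned half round about its own z the plaque fits both pins again.
- small_hole (a point): Middle of the plaque's small round through-hole, 12 mm wide, 70 mm below the origin on its middle line, in the slab's middle plane: about 2 mm of play all round the small pin.
- top_edge (a point): Middle of the plaque's top edge, 84 mm above its origin along its z.
- jar: Bystander: jar of sweets with a red lid, 70 mm wide, 90 mm high, behind the stand. Origin under its middle.
- ribbon: Bystander: reel of gold ribbon lying flat, 60 mm wide, 16 mm high. Origin at its underside.
- tape: Bystander: roll of tape lying flat, 73 mm wide, 18 mm high. Origin under its middle.
- tin: Bystander: red mint tin, fixed, 62 x 94 x 24 mm. Origin under its middle.
- choc_box: Bystander: black chocolate box, fixed, 133 x 203 x 35 mm, at the left. Origin under its middle.

How it is judged (in metres and radians):
On the way:
1. the plaque is off both pins, at least 40 mm from its seat (distance between big_hole and big_pin above 0.04 m and distance between small_hole and small_pin above 0.04 m), for 0.1 s.
At the end, for the whole second after the job is handed in: The plaque hangs still on both pins, right way up, with the heart at the front: the middle of each hole within 6 mm of the seat point of its own pin, and the plaque flat against the frame within 0.07 rad (distance between big_hole and big_pin below 0.006 m and distance between small_hole and small_pin below 0.006 m and x of heart in the frame of frame below -0.01 m and z of top_edge in the frame of frame above 0.15 m and angle between the x axis of plaque and the x axis of frame, either way round below 0.07 rad and linear speed of plaque below 0.02 m/s and angular speed of plaque below 0.1 rad/s); the robot touches nothing.
It fails at once if the jar of sweets is pushed more than 30 mm away (distance of jar from where it was at the start of the episode above 0.03 m).
It fails at once if the ribbon reel is pushed more than 30 mm away (distance of ribbon from where it was at the start of the episode above 0.03 m).
It fails at once if the tape roll is pushed more than 30 mm away (distance of tape from where it was at the start of the episode above 0.03 m).
It also fails if it takes over 42 s, if anything falls off the work surface, if the arm or the gripper's body presses on something with over 40 N, if the wrist force passes 120 N, or if a joint passes its speed limit or range.

## Working session

There is one attempt and no reset: what is moved stays moved. The work goes in short steps, Python scripts to look and compute and a shell command to move; the robot and the scene stay as the last step left them, time stands still between calls to the robot, and variables do not carry over. Pictures are saved under pics/ and viewed, at most 10 in all, crops included, and the job is handed in when it is done.

```bash
ls; mkdir -p pics; python3 - <<'E'
from cell import manip, viewer
import cv2,numpy as np
s=manip.read_state();print(s['clock'],s['eef_pos'],s['eef_rot'],manip.grip_depth)
for n in ("side","top","wrist"):
    p,d=viewer.camera(n); np.savez('pics/%s0.npz'%n,p=p,d=d); cv2.imwrite('pics/%s0.png'%n,p[:,:,::-1])
    i=viewer.camera_info(n);print(n,{k:np.round(v,3).tolist() for k,v in i.items() if not isinstance(v,str)}, (d>0).mean())
a=cv2.imread('pics/side0.png');b=cv2.imread('pics/top0.png')
E
```

```text
cell.py
nudge.py
pics
0.0 [121.45770045 536.14265936 204.87640421] [-3.14042329e+00 -4.24255133e-05  2.91880043e+00] -18.8
side {'K': [[538.722, 0.0, 321.77], [0.0, 538.722, 229.99], [0.0, 0.0, 1.0]], 'dist': [-0.014, 0.0, 0.0, 0.0, 0.0], 'rvec': [1.924, -0.153, 0.144], 'tvec': [-494.643, 126.349, 1031.381]} 0.824951171875
top {'K': [[515.562, 0.0, 321.58], [0.0, 515.562, 248.283], [0.0, 0.0, 1.0]], 'dist': [0.038, 0.0, 0.0, 0.0, 0.0], 'rvec': [2.178, -2.218, 0.034], 'tvec': [-44.361, 498.155, 1206.949]} 0.99599609375
wrist {'K': [[423.327, 0.0, 314.769], [0.0, 423.327, 233.478], [0.0, 0.0, 1.0]], 'dist': [-0.025, 0.0, 0.0, 0.0, 0.0], 'mount': [[0.0, -0.957, -0.289, 83.749], [1.0, 0.0, -0.0, 0.846], [0.0, -0.289, 0.957, -179.738], [0.0, 0.0, 0.0, 1.0]]} 0.9959114583333334
```

View pics/side0.png

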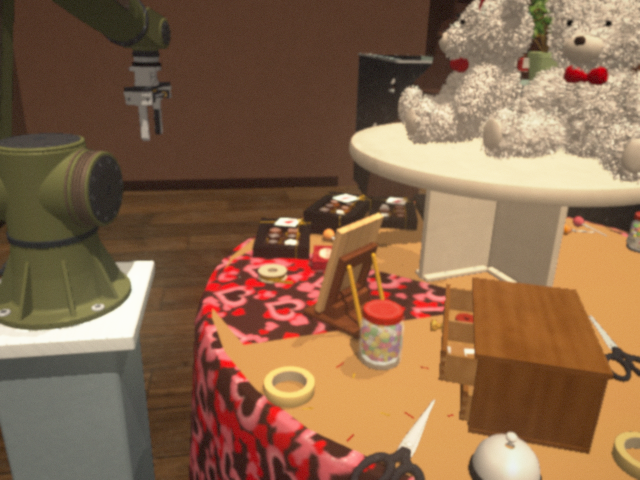

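View pics/top0.png

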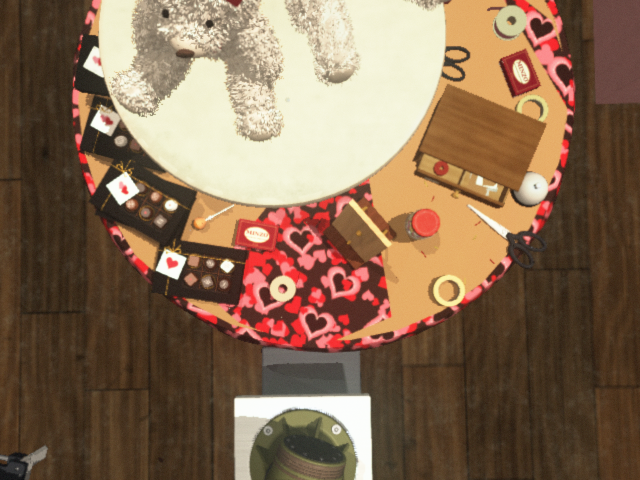

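The side picture shows the plaque at about (350,262), leaning back with its struts and the jar (381,333) behind it. In the top picture, the stand is near (360,232), with the plaque's light top edge running from (363,200) to (393,240). The front faces lower left in that picture.

```bash
cat > h.py <<'E'
import numpy as np,cv2
from cell import manip, viewer
from scipy.spatial.transform import Rotation as R
def toolpose(s=None):
    s=s or manip.read_state(); T=np.eye(4); T[:3,:3]=R.from_euler('xyz',s['eef_rot']).as_matrix(); T[:3,3]=s['eef_pos']; return T
def cam2world(n,T=None):
    i=viewer.camera_info(n)
    if n=='wrist': return T@np.array(i['mount'])
    M=np.eye(4); M[:3,:3]=cv2.Rodrigues(np.array(i['rvec'],float))[0]; M[:3,3]=np.ravel(i['tvec']); return np.linalg.inv(M)
def cloud(n,d,T=None):
    "world point for every pixel, HxWx3"
    i=viewer.camera_info(n); g=np.stack(np.meshgrid(np.arange(640.),np.arange(480.)),-1).reshape(-1,1,2)
    u=cv2.undistortPoints(g,np.array(i['K']),np.array(i['dist'])).reshape(480,640,2)
    P=np.dstack([u*d[...,None],d]); M=cam2world(n,T); W=P@M[:3,:3].T+M[:3,3]; W[d<=0]=np.nan; return W
def shot(n,name):
    T=toolpose(); p,d=viewer.camera(n); np.savez('pics/%s.npz'%name,p=p,d=d,T=T); cv2.imwrite('pics/%s.png'%name,p[:,:,::-1]); return p,d,T
def plane(P,tol=3,it=6):
    "robust plane fit (centre, normal)"
    m=np.ones(len(P),bool)
    for _ in range(it):
        c=P[m].mean(0); n=np.linalg.svd(P[m]-c,full_matrices=False)[2][2]; r=(P-c)@n; m=np.abs(r)<max(tol,1.0*np.std(r[m]))
    return c,n,m
E
python3 - <<'E'
from h import *
z=np.load('pics/top0.npz');W=cloud('top',z['d'])
for v,u in [(200,364),(240,392),(220,377),(215,340),(235,350),(250,370),(222,425),(330,320),(310,300),(195,335),(290,282),(232,256)]: print((u,v),W[v,u].round(),z['p'][v,u])
x=W[190:265,320:402].reshape(-1,3); t=x[x[:,2]>185]; print(len(t),t.min(0),t.max(0))
z=np.load('pics/side0.npz');W=cloud('side',z['d'])
for v,u in [(260,350),(240,365),(215,380),(290,335),(310,325),(225,345)]: print('side',(u,v),W[v,u].round(),z['p'][v,u])
E
```

```text
(364, 200) [ 610. -156.    9.] [143  85  56]
(392, 240) [ 514. -221.    2.] [156 111  66]
(377, 220) [ 561. -185.   12.] [145  79  51]
(340, 215) [566. -96. 103.] [144 104  72]
(350, 235) [ 523. -118.   73.] [123  87  57]
(370, 250) [ 488. -159.  103.] [137  95  61]
(425, 222) [ 548. -283.   90.] [239  87  68]
(320, 330) [305. -46.  -0.] [242 151 146]
(300, 310) [353.   0.   5.] [228  48  46]
(335, 195) [586. -82. 270.] [156 134 107]
(282, 290) [400.  42.   1.] [251 153 152]
(256, 232) [538. 100.  18.] [244 186 155]
404 [ 490.50151074 -190.82002705  185.00057904] [597.01650592 -54.00717676 283.1570825 ]
side (350, 260) [ 516. -178.  127.] [86 50 33]
side (365, 240) [ 553. -134.  144.] [144 103  62]
side (380, 215) [ 582. -118.  184.] [251 226 143]
side (335, 290) [ 492. -177.   71.] [92 50 30]
side (325, 310) [ 479. -160.   23.] [97 58 35]
side (345, 225) [605. 246.  33.] [139 105  65]
```

View pics/wrist0.png

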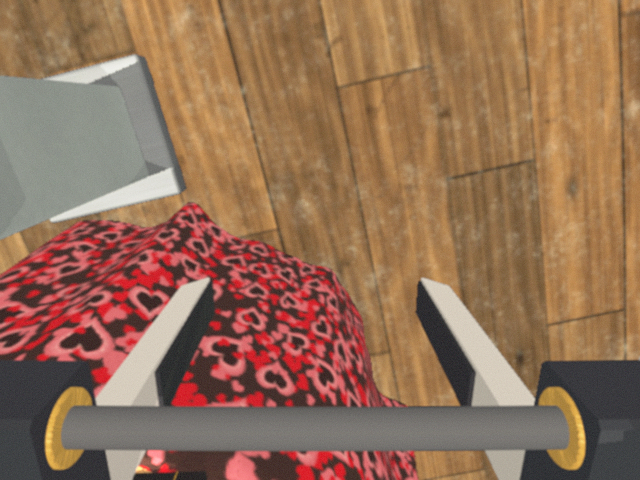

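The wrist view shows only the table edge and floor, with no plaque. I'll fit the plaque from the top and side clouds.

```bash
python3 - <<'E'
from h import *
z=np.load('pics/top0.npz');W=cloud('top',z['d'])
b=np.isfinite(W).all(-1)&(W[...,0]>440)&(W[...,0]<640)&(W[...,1]>-230)&(W[...,1]<-50)
A=W[b&(W[...,2]>60)&(W[...,2]<180)]
c,n,m=plane(A); n*=-np.sign(n[0]) if n[0]>0 else 1
print('front top-cam',len(A),m.sum(),c.round(1),n.round(3),'lean',np.arcsin(abs(n[2])),'az',np.arctan2(n[1],n[0]))
E_=W[b&(W[...,2]>178)&(W[...,2]<200)]
q=np.median(E_[:,2]);print('top edge',len(E_),q,E_.mean(0))
r=cv2.minAreaRect(E_[:,:2].astype(np.float32));print(r,cv2.boxPoints(r))
# extents of the front face
P=A[m]; h=np.cross([0,0,1],n);h/=np.linalg.norm(h);up=np.cross(n,h);up*=np.sign(up[2])
print('h',h,'ext',np.percentile((P-c)@h,[0,1,99,100]),'up',np.percentile((P-c)@up,[0,1,99,100]))
D=W[(W[...,2]>240)&(W[...,2]<300)&(W[...,0]<900)]
print('disc z',np.median(D[:,2]))
k=cv2.minEnclosingCircle(D[:,:2].astype(np.float32));print(k)
z=np.load('pics/side0.npz');V=cloud('side',z['d'])
b=np.isfinite(V).all(-1)&(V[...,0]>440)&(V[...,0]<640)&(V[...,1]>-230)&(V[...,1]<-50)
B=V[b&(V[...,2]>155)&(V[...,2]<195)]; c2,n2,m2=plane(B); print('side back',len(B),m2.sum(),c2,n2, 'z max',np.sort(B[:,2])[-10:],'dist to front',(c2-c)@n)
E
```

```text
front top-cam 1144 1105 [ 525.  -135.5  123.8] [-0.618  0.743  0.257] lean 0.25985929598588065 az 2.264160851133882
top edge 427 184.88799294093678 [ 538.31239368 -151.64551219  184.73162184]
((538.73583984375, -151.57566833496094), (119.3355484008789, 15.28775691986084), 39.88739776611328) [[ 488.05054  -183.97427 ]
 [ 497.85425  -195.70465 ]
 [ 589.42114  -119.17706 ]
 [ 579.61743  -107.446686]]
h [-0.76910001 -0.63912845  0.        ] ext [-60.17133939 -58.92188849  58.43205331  59.60462835] up [-65.45047658 -64.04760781  57.07608492  58.31455063]
disc z 279.55592689878733
((499.7840270996094, 94.43119812011719), 556.3186645507812)
side back 852 620 [ 534.67437711 -157.45595414  171.07865811] [ 0.62236235 -0.75105455 -0.22041363] z max [186.4832396  186.4978944  186.5238108  186.54031949 186.5821685
 186.60444426 186.66552028 186.75224308 187.01481278 187.05809909] dist to front -10.151021479607591
```

```bash
cat >> h.py <<'E'
Rx=lambda a:R.from_rotvec([a,0,0]);Ry=lambda a:R.from_rotvec([0,a,0]);Rz=lambda a:R.from_rotvec([0,0,a])
def fkR(j): return Rz(j[0])*Ry(j[1]+j[2])*Rz(j[3])*Ry(j[4])*Rz(j[5])*Rz(np.pi/2)
def wrist(j1,s,Rt):
    e=((Rz(j1)*Ry(s)).inv()*Rt*Rz(-np.pi/2)).as_euler('ZYZ'); return e
N=np.array([-.618,.743,.257]);N/=np.linalg.norm(N)   # frame front normal
H=np.cross([0,0,1],N);H/=np.linalg.norm(H)           # towards robot/right
UP=np.cross(N,H);UP*=np.sign(UP[2])
E
python3 - <<'E'
from h import *
s=manip.read_state();print(fkR(s['joints']).as_euler('xyz'),s['eef_rot'],H,UP)
for sg in (1,-1):
  y=sg*N
  for dl in (-.3,0,.3):
    zt=-(R.from_rotvec(N*dl).apply(UP)); x=np.cross(y,zt); Rt=R.from_matrix(np.c_[x,y,zt])
    for j1 in (-.3,-.4):
      for S in (1.7,2.1): print(sg,dl,j1,S,wrist(j1,S,Rt).round(2),'x',x.round(2))
z=np.load('pics/top0.npz');W=cloud('top',z['d'])
D=W[(W[...,2]>225)&(W[...,1]<200)&(W[...,1]>-400)&(W[...,0]<700)&(W[...,0]>450)]
c=np.array([538,-151]);d=np.linalg.norm(D[:,:2]-c,axis=1);i=d.argsort()[:400:50];print(np.c_[D[i],d[i]].round())
for y in range(-250,201,50):
    q=D[abs(D[:,1]-y)<10]; print(y,len(q),q[:,0].min() if len(q) else None)
E
```

```text
[-3.14082817e+00 -2.33459596e-05  2.91880711e+00] [-3.14082817e+00 -2.33459596e-05  2.91880711e+00] [-0.76881465 -0.63947168  0.        ] [ 0.16434241 -0.19758319  0.96641215]
1 -0.3 -0.3 1.7 [ 0.39  1.5  -2.57] x [-0.78 -0.55 -0.29]
1 -0.3 -0.3 2.1 [ 0.44  1.13 -2.73] x [-0.78 -0.55 -0.29]
1 -0.3 -0.4 1.7 [ 0.38  1.53 -2.66] x [-0.78 -0.55 -0.29]
1 -0.3 -0.4 2.1 [ 0.42  1.16 -2.82] x [-0.78 -0.55 -0.29]
1 0 -0.3 1.7 [ 0.14  1.66 -2.57] x [-0.77 -0.64  0.  ]
1 0 -0.3 2.1 [ 0.15  1.26 -2.62] x [-0.77 -0.64  0.  ]
1 0 -0.4 1.7 [ 0.12  1.67 -2.67] x [-0.77 -0.64  0.  ]
1 0 -0.4 2.1 [ 0.12  1.28 -2.71] x [-0.77 -0.64  0.  ]
1 0.3 -0.3 1.7 [-0.12  1.82 -2.61] x [-0.69 -0.67  0.29]
1 0.3 -0.3 2.1 [-0.12  1.42 -2.56] x [-0.69 -0.67  0.29]
1 0.3 -0.4 1.7 [-0.15  1.8  -2.71] x [-0.69 -0.67  0.29]
1 0.3 -0.4 2.1 [-0.15  1.41 -2.65] x [-0.69 -0.67  0.29]
-1 -0.3 -0.3 1.7 [0.39 1.5  0.58] x [0.78 0.55 0.29]
-1 -0.3 -0.3 2.1 [0.44 1.13 0.41] x [0.78 0.55 0.29]
-1 -0.3 -0.4 1.7 [0.38 1.53 0.48] x [0.78 0.55 0.29]
-1 -0.3 -0.4 2.1 [0.42 1.16 0.32] x [0.78 0.55 0.29]
-1 0 -0.3 1.7 [0.14 1.66 0.57] x
[... 160 characters left out ...]
4 0.  ]
-1 0.3 -0.3 1.7 [-0.12  1.82  0.53] x [ 0.69  0.67 -0.29]
-1 0.3 -0.3 2.1 [-0.12  1.42  0.58] x [ 0.69  0.67 -0.29]
-1 0.3 -0.4 1.7 [-0.15  1.8   0.43] x [ 0.69  0.67 -0.29]
-1 0.3 -0.4 2.1 [-0.15  1.41  0.49] x [ 0.69  0.67 -0.29]
[[ 601. -118.  263.   71.]
 [ 599. -108.  278.   75.]
 [ 612. -127.  278.   78.]
 [ 617. -138.  278.   80.]
 [ 588.  -86.  268.   82.]
 [ 622. -150.  270.   84.]
 [ 589.  -82.  276.   86.]
 [ 625. -140.  277.   87.]]
-250 0 None
-200 240 652.801202310582
-150 488 613.4827120898278
-100 638 589.157852301174
-50 742 573.5787722448285
0 794 565.9360578478822
50 951 565.8668470029054
100 754 571.6000810347062
150 668 584.3288983651466
200 253 608.3986710830807
```

```bash
cat >> h.py <<'E'
TOP=np.array([538.5,-151.5,186.5])
def Rtool(sg,yaw=0):
    y=sg*N; zt=-UP; return R.from_matrix(np.c_[np.cross(y,zt),y,zt])*Rz(yaw)
def go(p,Rt=None):
    "shift and turn in present tool axes to reach TCP p with Rt"
    s=manip.read_state();T=toolpose(s);A=R.from_matrix(T[:3,:3]); r=(A.inv()*Rt).as_rotvec() if Rt is not None else np.zeros(3)
    d=A.inv().apply(np.array(p)-T[:3,3]); print('move',d.round(1),'turn',r.round(3),'|d|',np.linalg.norm(d).round(),'joints',np.round(s['joints'],2),'t',s['clock'])
E
python3 - <<'E'
from h import *
for a in (-.1,.1,.15): print(a,wrist(-.33,1.8,Rtool(1,a)),Rtool(1,a).as_euler('xyz'))
go([410,0,250],Rtool(1,.1))
go([410,0,250],Rtool(1,-.1))
E
```

```text
-0.1 [ 0.13407161  1.56498531 -2.71044734] [ 2.88292013  0.02565972 -2.35111932]
0.1 [ 0.13407161  1.56498531 -2.51044734] [ 2.88292013 -0.02565972 -2.54444423]
0.15 [ 0.13407161  1.56498531 -2.46044734] [ 2.88446987 -0.03841462 -2.59281515]
move [-399.9 -459.3  -44.6] turn [-0.234  0.13  -0.812] |d| 611.0 joints [ 1.28  0.3   1.52 -0.    1.32 -0.07] t 0.15
move [-399.9 -459.3  -44.6] turn [-0.25   0.107 -1.011] |d| 611.0 joints [ 1.28  0.3   1.52 -0.    1.32 -0.07] t 0.15
```

Careful with the scale: shifts go in shares of 40 cm and turns go in shares of 4 rad. That gives: -290 mm / 400 = -0.725, -250 mm / 400 = -0.625, -0.6 rad / 4 = -0.15.

```bash
python3 nudge.py '[{"tx": -0.375, "ty": -0.4, "tz": -0.05, "ax": -0.0225, "ay": 0.0125, "az": -0.075}, {"tx": -0.375, "ty": -0.4, "tz": -0.075, "ax": -0.0225, "ay": 0.0125, "az": -0.075}, {"tx": -0.5, "ty": -0.575, "tz": -0.1, "ax": -0.05, "ay": 0.025, "az": -0.15}, {"tx": -0.625, "ty": -0.725, "tz": -0.1125, "ax": -0.05, "ay": 0.025, "az": -0.15}, {"tx": -0.625, "ty": -0.725, "tz": -0.1125, "ax": -0.05, "ay": 0.025, "az": -0.15}]' 94 20 | tail -3; python3 - <<'E'
from h import *
go([410,0,250],Rtool(1,.12))
E
```

```text
wrist_force: [-0.4, 0.2, -0.1]
finger_gap: 93.7
finger_force: 0.0
move [ -53.1 -388.6 -102.6] turn [-0.046  0.044 -0.22 ] |d| 405.0 joints [ 0.8  -0.07  1.88  0.21  1.27 -1.18] t 0.65
```

To row units: -389 mm / 400 = -0.9725, -300 mm / 400 = -0.75, -0.22 rad / 4 = -0.055.

```bash
python3 nudge.py '[{"tx": -0.025, "ty": -0.4, "tz": -0.1, "ax": -0.01, "ay": 0.01, "az": -0.05}, {"tx": -0.05, "ty": -0.5, "tz": -0.125, "ax": -0.0113, "ay": 0.011, "az": -0.05}, {"tx": -0.075, "ty": -0.625, "tz": -0.175, "ax": -0.0113, "ay": 0.011, "az": -0.055}, {"tx": -0.1, "ty": -0.75, "tz": -0.2, "ax": -0.0113, "ay": 0.011, "az": -0.055}, {"tx": -0.1325, "ty": -0.9725, "tz": -0.2575, "ax": -0.0113, "ay": 0.011, "az": -0.055}]' | tail -3;  python3 nudge.py '[{}]'|head -3; python3 - <<'E'
from h import *
go([410,0,250],Rtool(1,.12)); print(toolpose()[:3,3])
E
```

```text
wrist_force: [0.3, 0.0, 0.4]
finger_gap: 93.6
finger_force: 0.0
clock: 1.25
eef_pos: [328.5, 148.2, 242.5]
eef_rot: [2.887, -0.033, -2.576]
move [  10.9 -161.6  -49.5] turn [-0.003  0.001 -0.012] |d| 169.0 joints [ 0.15 -0.11  1.9   0.22  1.48 -2.01] t 1.25
[328.45684801 148.21249198 242.49046867]
```

To row units: -161 mm / 400 = -0.4025, -100 mm / 400 = -0.25, -0.01 rad / 4 = -0.0025.

```bash
python3 nudge.py '[{"tx": 0.025, "ty": -0.125, "tz": -0.0375}, {"tx": 0.025, "ty": -0.25, "tz": -0.075}, {"tx": 0.0275, "ty": -0.4025, "tz": -0.125, "az": -0.0025}, {"tx": 0.0275, "ty": -0.4025, "tz": -0.125, "az": -0.0025}, {"tx": 0.0275, "ty": -0.4025, "tz": -0.125, "az": -0.0025}]' | tail -3; python3 - <<'E'
from h import *
shot('wrist','w1')
go(TOP+45*UP+N*40,Rtool(1,.12));go(TOP+45*UP,Rtool(1,.12)); print(toolpose()[:3,3])
E
```

```text
wrist_force: [-0.4, -0.5, -1.1]
finger_gap: 94.2
finger_force: 0.0
move [ -19.8 -171.8  -35.8] turn [-0.001 -0.001  0.003] |d| 177.0 joints [-0.19  0.06  1.72  0.16  1.56 -2.35] t 1.8
move [ -24.5 -211.5  -35.8] turn [-0.001 -0.001  0.003] |d| 216.0 joints [-0.19  0.06  1.72  0.16  1.56 -2.35] t 1.8
[408.58849024   5.06579635 249.92758878]
```

View pics/w1.png

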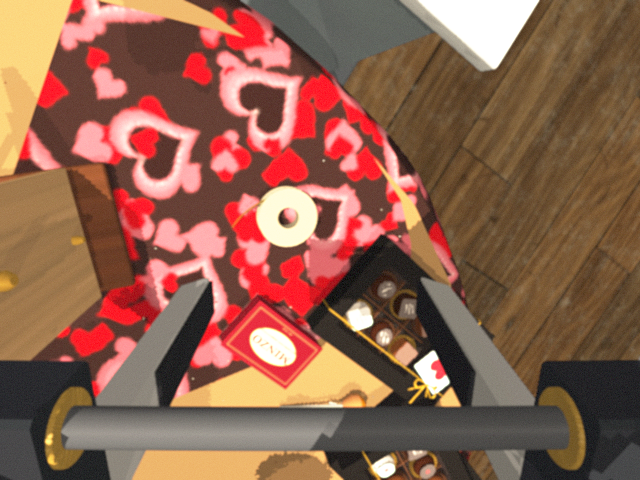

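The wrist view shows the ribbon at (288,216), the tin at (272,345), and part of the plaque's plain face at the left edge, with pins at (78,240) and (5,282). Next I'll move above the top edge and refine there.

To row units: -211 mm / 400 = -0.5275, -170 mm / 400 = -0.425.

```bash
python3 nudge.py '[{"tx": -0.0125, "ty": -0.1, "tz": -0.05}, {"tx": -0.025, "ty": -0.2125, "tz": -0.09}, {"tx": -0.0375, "ty": -0.325, "tz": -0.09}, {"tx": -0.05, "ty": -0.425, "tz": -0.09}, {"tx": -0.06, "ty": -0.5275, "tz": -0.09}]' | tail -3; python3 nudge.py '[{}, {}]'|tail -3; python3 - <<'E'
from h import *
p,d,T=shot('wrist','w2');W=cloud('wrist',d,T)
go(TOP+45*UP,Rtool(1,.12)); print(T[:3,3])
L=(W-TOP)@np.c_[N,H,UP]
b=np.isfinite(L).all(-1)&(abs(L[...,0])<25)&(abs(L[...,1])<80)&(L[...,2]>-40)&(L[...,2]<15)
P=L[b];print(len(P),np.percentile(P,[1,50,99],axis=0).round(1))
f=P[(P[:,2]<-8)&(P[:,0]>0)]; print('front face',len(f),f.mean(0) if len(f) else '')
t=P[P[:,2]>np.percentile(P[:,2],98)-4]; print('top',len(t),np.percentile(t,[1,50,99],axis=0).round(1))
E
```

```text
wrist_force: [0.6, 0.5, 0.8]
finger_gap: 93.8
finger_force: 0.0
wrist_force: [0.6, 0.0, 0.4]
finger_gap: 93.9
finger_force: 0.0
move [ 1.7 -2.9  1. ] turn [-0.002 -0.002  0.004] |d| 4.0 joints [-0.4   0.46  1.26  0.12  1.65 -2.55] t 2.55
[ 546.02783433 -157.48401104  230.71355326]
4813 [[ -8.  -59.5 -35.8]
 [ -1.6   6.9  -0.1]
 [  3.9  59.1   1.5]]
front face 357 [  3.68210899   7.87670466 -22.99063909]
top 4307 [[ -8.  -59.5  -1.5]
 [ -2.1   5.7   0. ]
 [  3.8  58.4   1.5]]
```

View pics/w2.png

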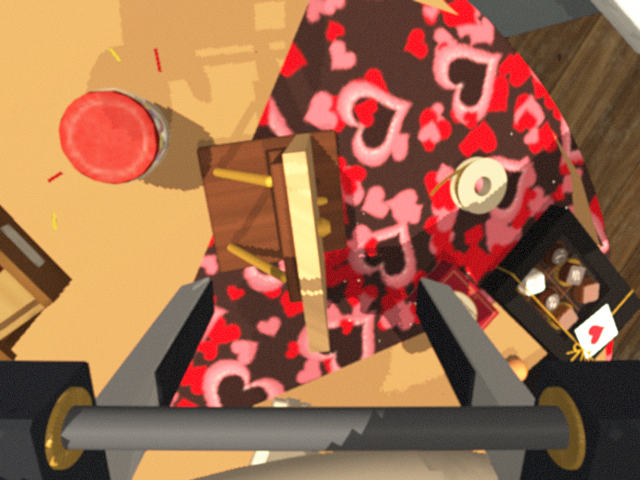

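The plaque's top edge runs from (300,140) to (318,350), between the fingers and as measured: 2 mm behind my estimate and centred. The jar is at (108,136), clear of the arm. J6 is at its limit, so I'll back it off slightly and descend.

To row units: 83 mm / 400 = 0.2075, 70 mm / 400 = 0.175, 0.06 rad / 4 = 0.015.

```bash
python3 nudge.py '[{"tx": 0.005, "ty": -0.0125, "az": 0.015}, {"tx": 0.005, "ty": -0.0125, "tz": 0.0625, "az": 0.015}, {"tx": 0.005, "ty": -0.0125, "tz": 0.125, "az": 0.015}, {"tx": 0.005, "ty": -0.0125, "tz": 0.175, "az": 0.015}, {"tx": 0.005, "ty": -0.0125, "tz": 0.2075, "az": 0.015}]' | tail -3; python3 nudge.py '[{}, {}]' 40|tail -3; python3 - <<'E'
from h import *
go(TOP-37*UP-2*N,Rtool(1,.18))
s=manip.read_state();print(s['joints'][5],s['finger_gap'])
E
```

```text
wrist_force: [-0.0, -0.2, -0.2]
finger_gap: 94.1
finger_force: 0.0
wrist_force: [0.3, 0.2, -0.1]
finger_gap: 81.1
finger_force: 0.0
move [-0.9  1.5  1.3] turn [-0.004 -0.001  0.003] |d| 2.0 joints [-0.39  0.49  1.41  0.12  1.47 -2.51] t 3.25
-2.506353625848554 81.11841575713675
```

To row units: 1.5 mm / 400 = 0.0038, -1 mm / 400 = -0.0025.

```bash
for i in 1 2; do python3 nudge.py '[{"tx": -0.0025, "ty": 0.0038, "tz": 0.0025}, {"tx": -0.0025, "ty": 0.0038, "tz": 0.0025}, {"tx": -0.0025, "ty": 0.0038, "tz": 0.0025}, {"tx": -0.0025, "ty": 0.0038, "tz": 0.0025}, {"tx": -0.0025, "ty": 0.0038, "tz": 0.0025}]' 0 40|tail -4;done
```

```text
eef_rot: [2.888, -0.047, -2.619]
wrist_force: [0.2, -0.9, -0.7]
finger_gap: 41.6
finger_force: 0.0
eef_rot: [2.887, -0.047, -2.619]
wrist_force: [-2.6, 4.4, 2.0]
finger_gap: 13.3
finger_force: 37.2
```

To row units: 10 mm / 400 = 0.025, 5 mm / 400 = 0.0125.

```bash
python3 nudge.py '[{"tz": -0.0025}, {"tz": -0.005}, {"tx": 0.0025, "ty": 0.0125, "tz": -0.005}, {"tx": 0.005, "ty": 0.025, "tz": -0.005}]' |tail -4; python3 nudge.py '[{"tx": 0.0025, "ty": 0.02}, {"tx": 0.0075, "ty": 0.04}, {"tx": 0.0113, "ty": 0.0625}, {"tx": 0.015, "ty": 0.0825}, {"tx": 0.02, "ty": 0.1125}]' |tail -4
```

```text
eef_rot: [2.888, -0.048, -2.619]
wrist_force: [-0.6, 0.1, -2.0]
finger_gap: 11.9
finger_force: 40.0
eef_rot: [2.888, -0.047, -2.619]
wrist_force: [0.6, -0.2, -1.9]
finger_gap: 11.6
finger_force: 40.0
```

To row units: 81 mm / 400 = 0.2025, 65 mm / 400 = 0.1625.

```bash
python3 nudge.py '[{"tx": 0.025, "ty": 0.05, "tz": -0.0375}, {"tx": 0.0625, "ty": 0.1125, "tz": -0.075}, {"tx": 0.1, "ty": 0.1625, "tz": -0.1}, {"tx": 0.1375, "ty": 0.2025, "tz": -0.1}, {"tx": 0.1375, "ty": 0.2025, "tz": -0.1}]' - 60|tail -4; python3 nudge.py '[{"az": 0.025}, {"az": 0.0625}, {"az": 0.1}, {"az": 0.1375}, {"az": 0.175}]' |tail -4
python3 - <<'E'
from h import *
go(TOP-40*UP+140*N+40*H,Rtool(-1))
E
```

```text
eef_rot: [2.89, -0.045, -2.619]
wrist_force: [0.2, 0.2, -2.7]
finger_gap: 12.0
finger_force: 60.0
eef_rot: [2.978, -0.199, 2.968]
wrist_force: [0.7, -0.4, -1.1]
finger_gap: 11.3
finger_force: 60.0
move [-2.7 -3.5 42.6] turn [-1.000e-03  4.000e-03  2.258e+00] |d| 43.0 joints [-0.33  0.13  1.7   0.13  1.54 -1.73] t 6.15
```

To row units: 0.75 rad / 4 = 0.1875.

```bash
for i in 1 2 3; do python3 nudge.py '[{"az": 0.0375}, {"az": 0.075}, {"az": 0.1125}, {"az": 0.15}, {"az": 0.1875}]' |tail -4;done
python3 nudge.py '[{"az": 0.0025}, {"az": 0.0025}, {"az": 0.0025}]'|tail -4
python3 - <<'E'
from h import *
go(TOP-40*UP+140*N+40*H,Rtool(-1))
for n in ('wrist','top','side'):shot(n,n+'3')
E
```

```text
eef_rot: [-3.123, -0.257, 2.199]
wrist_force: [0.0, -0.8, -1.5]
finger_gap: 11.6
finger_force: 60.0
eef_rot: [-2.951, -0.175, 1.435]
wrist_force: [0.3, 0.9, -1.8]
finger_gap: 11.7
finger_force: 60.0
eef_rot: [-2.884, -0.0, 0.702]
wrist_force: [-0.3, -0.1, -2.2]
finger_gap: 11.4
finger_force: 60.0
eef_rot: [-2.884, -0.0, 0.702]
wrist_force: [-0.6, 0.7, -1.6]
finger_gap: 11.7
finger_force: 60.0
move [-0.9  4.2 42.7] turn [0.002 0.002 0.008] |d| 43.0 joints [-0.33  0.13  1.7   0.13  1.54  0.52] t 7.95
```

View pics/wrist3.png

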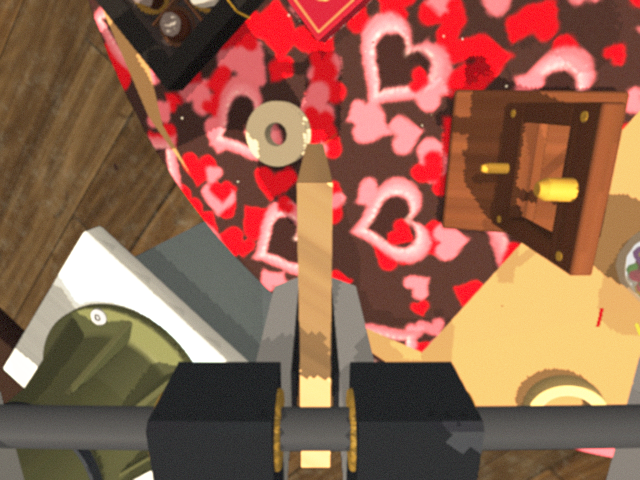

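View pics/top3.png

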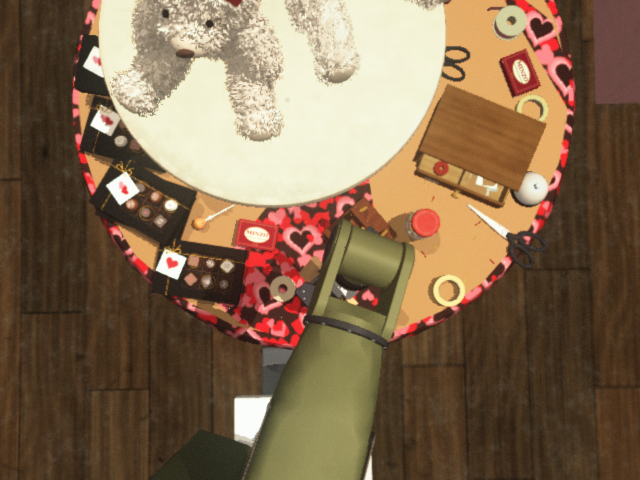

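The plaque is turned, with its top edge running vertically at column 315 in the wrist view. The frame is now bare, with the big pin at (557,190) and the small pin at (495,169). I'll measure the pins and the plaque in the hand.

```bash
python3 - <<'E'
from h import *
z=np.load('pics/wrist3.npz');p,d,T=z['p'],z['d'],z['T'];W=cloud('wrist',d,T)
L=(W-TOP)@np.c_[N,H,UP]
hsv=cv2.cvtColor(p,cv2.COLOR_RGB2HSV)
y=(hsv[...,0]>20)&(hsv[...,0]<32)&(hsv[...,1]>140)&(hsv[...,2]>120)
for nm,(a,b,c,e) in dict(big=(170,210,525,590),small=(155,182,470,520)).items():
    m=np.zeros_like(y);m[a:b,c:e]=y[a:b,c:e]; Q=L[m]
    print(nm,len(Q),'px',np.argwhere(m).min(0),np.argwhere(m).max(0),'NHU pct\n',np.nanpercentile(Q,[2,10,50,90,98],axis=0).round(1))
# frame front plane: wood pixels around window
m=np.isfinite(L).all(-1)&(abs(L[...,1])<52)&(L[...,2]<-50)&(L[...,2]>-172)&(abs(L[...,0]+12)<8)
print('frame',m.sum()); c,n,mm=plane(W[m],2); print((c-TOP)@np.c_[N,H,UP],n@np.c_[N,H,UP],mm.sum(), 'H,U ext',np.percentile(L[m],[1,99],axis=0).round(1))
# plaque in tool axes
t=(W-T[:3,3])@T[:3,:3]
m=np.isfinite(t).all(-1)&(abs(t[...,1])<12)&(abs(t[...,0])<75)&(t[...,2]>-50)&(t[...,2]<-20)
Q=t[m];print('plaque in tool',len(Q),np.percentile(Q,[1,5,50,95,99],axis=0).round(1)); v=np.argwhere(m);print(v.min(0),v.max(0))
for lo in (20,30,40,50): q=Q[(Q[:,0]>lo)&(Q[:,0]<lo+10)];print(lo,q.mean(0).round(1) if len(q) else '')
q=Q[(Q[:,0]<0)];print(len(q),q.mean(0) if len(q) else '', q[:,0].min() if len(q) else '')
E
```

```text
big 606 px [182 540] [200 577] NHU pct
 [[ -6.8  -5.8 -60.3]
 [ -5.2  -5.  -59.4]
 [  2.8  -1.2 -57.7]
 [ 10.5   3.1 -56.5]
 [ 12.2   4.3 -55.9]]
small 28 px [166 482] [171 487] NHU pct
 [[   9.    -2.7 -151.1]
 [   9.4   -2.2 -150.4]
 [  10.8   -0.7 -148.9]
 [  12.1    0.8 -147.7]
 [  12.4    1.4 -147.4]]
frame 11025
[ -8.15068629  -4.25506502 -94.76911248] [ 9.99998666e-01 -1.53546150e-03  5.57668465e-04] 8615 H,U ext [[ -19.5  -50.3 -165.6]
 [  -6.1   47.4  -50.1]]
plaque in tool 9299 [[-56.8 -11.  -48.6]
 [-27.4  -7.4 -42.3]
 [ 13.6  -0.2 -39. ]
 [ 59.3   7.3 -30.7]
 [ 61.1  11.  -22.4]]
[174 281] [466 349]
20 [ 25.1  -0.2 -39. ]
30 [ 35.  -0. -39.]
40 [ 45.   -0.2 -38.9]
50 [ 55.   -0.2 -38.8]
2373 [-2.09326142e+01  1.14673265e-02 -3.93190784e+01] -59.3832581366818
```

View pics/side3.png

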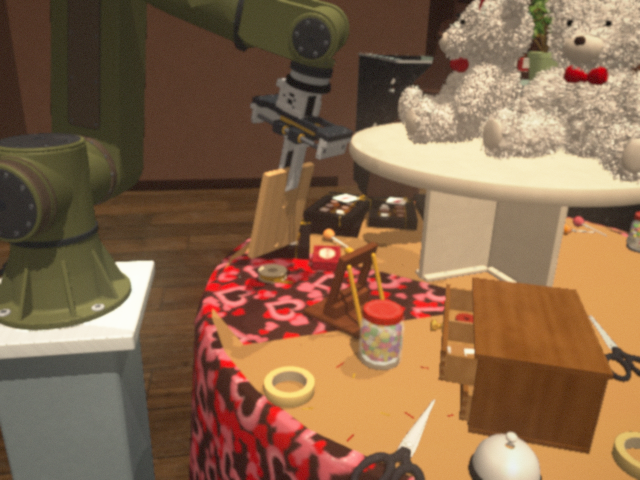

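The side view confirms the plaque hanging straight in the gripper at (285,210), with the frame empty behind it. Measured pins: big pin axis at UP = -64, small pin at about -152, both at H = -0.9. Next is the pre-insert pose.

```bash
python3 - <<'E'
from h import *
go(TOP+35*N-0.2*H-37*UP,Rtool(-1))
E
```

```text
move [ 38.7 109.4  39.9] turn [0.002 0.002 0.006] |d| 123.0 joints [-0.33  0.13  1.7   0.13  1.54  0.52] t 8.1
```

Careful with the scale: shifts go in shares of 40 cm and turns go in shares of 4 rad. That gives: 109.4 mm / 400 = 0.2735, 100 mm / 400 = 0.25, 0.006 rad / 4 = 0.0015.

```bash
python3 nudge.py '[{"tx": 0.025, "ty": 0.075, "tz": 0.0375}, {"tx": 0.0625, "ty": 0.15, "tz": 0.075}, {"tx": 0.0968, "ty": 0.2125, "tz": 0.1, "ax": 0.0005, "ay": 0.0005, "az": 0.0015}, {"tx": 0.0968, "ty": 0.25, "tz": 0.1, "ax": 0.0005, "ay": 0.0005, "az": 0.0015}, {"tx": 0.0968, "ty": 0.2735, "tz": 0.1, "ax": 0.0005, "ay": 0.0005, "az": 0.0015}]'|tail -4; python3 nudge.py '[{}, {}, {}]'|tail -3
python3 - <<'E'
from h import *
go(TOP+35*N-0.2*H-37*UP,Rtool(-1));go(TOP-2*N-0.2*H-37*UP,Rtool(-1))
p,d,T=shot('wrist','w4');W=cloud('wrist',d,T);L=(W-TOP)@np.c_[N,H,UP]
m=np.isfinite(L).all(-1)&(abs(L[...,1])<52)&(L[...,2]<-50)&(L[...,2]>-110)&(abs(L[...,0]+8)<6);print('frame',m.sum(),np.percentile(L[m],[1,50,99],axis=0).round(1))
hsv=cv2.cvtColor(p,cv2.COLOR_RGB2HSV)
y=(hsv[...,0]>20)&(hsv[...,0]<32)&(hsv[...,1]>140)&(hsv[...,2]>120)&(abs(L[...,1])<15)&(L[...,2]<-50)&(L[...,2]>-75)&(L[...,0]>-8)&(L[...,0]<16)
print('pin',y.sum(),np.percentile(L[y],[2,10,50,90,98],axis=0).round(1) if y.any() else '')
t=(W-TOP)@np.c_[N,H,UP];q=t[np.isfinite(t).all(-1)&(abs(t[...,0]-35)<12)&(abs(t[...,1])<70)&(abs(t[...,2])<12)];print('plaque top',len(q),np.percentile(q,[1,50,99],axis=0).round(1))
E
```

```text
eef_rot: [-2.881, 0.001, 0.693]
wrist_force: [-0.9, 0.1, -1.4]
finger_gap: 11.7
finger_force: 60.0
wrist_force: [-0.3, 0.1, -2.2]
finger_gap: 11.5
finger_force: 60.0
move [0.2 0.5 0.4] turn [ 0.001 -0.    -0.002] |d| 1.0 joints [-0.36  0.41  1.5   0.13  1.46  0.49] t 8.9
move [ 0.2 37.5  0.5] turn [ 0.001 -0.    -0.002] |d| 38.0 joints [-0.36  0.41  1.5   0.13  1.46  0.49] t 8.9
frame 3085 [[ -13.7  -47.9 -107.7]
 [  -8.    -4.7  -58.3]
 [  -2.7   46.   -50. ]]
pin 466 [[ -7.2  -4.7 -58.9]
 [ -5.2  -3.9 -58.2]
 [  2.   -1.3 -57.2]
 [  9.    1.7 -56.2]
 [ 11.5   2.5 -55.7]]
plaque top 9018 [[ 24.1 -61.1  -9.9]
 [ 35.5 -14.6   2.4]
 [ 45.9  56.9  10.6]]
```

View pics/w4.png

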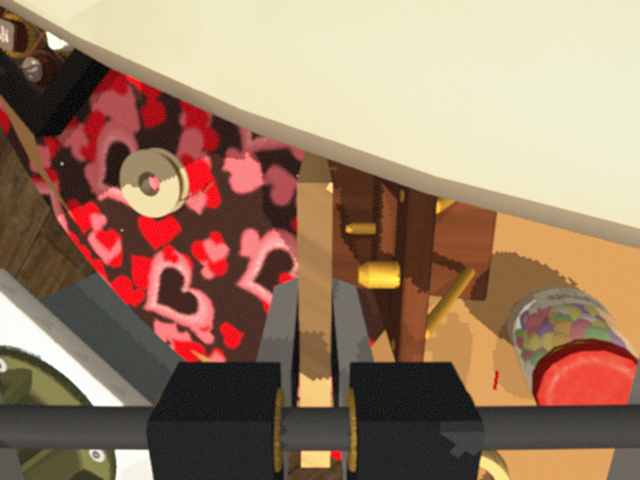

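The wrist view shows the big pin at (380,274) and the small pin at (361,229), both directly beside the plaque edge at column 316. The white table top is close to the camera but clear. I'll insert slowly.

To row units: 20 mm / 400 = 0.05, 17 mm / 400 = 0.0425.

```bash
python3 nudge.py '[{"ty": 0.015}, {"ty": 0.025, "tz": 0.0008}, {"ty": 0.035, "tz": 0.0008}, {"ty": 0.0425, "tz": 0.0008}, {"ty": 0.05, "tz": 0.0008}]'|tail -4; python3 nudge.py '[{"ty": 0.005}, {"ty": 0.01}, {"ty": 0.015}, {"ty": 0.02}]'|tail -3
```

```text
eef_rot: [-2.882, 0.001, 0.692]
wrist_force: [0.1, 0.1, -2.5]
finger_gap: 11.3
finger_force: 60.0
wrist_force: [-0.0, -0.5, -1.8]
finger_gap: 11.7
finger_force: 60.0
```

To row units: 7.5 mm / 400 = 0.0188, 6 mm / 400 = 0.015.

```bash
python3 nudge.py '[{"ty": 0.005}, {"ty": 0.01}, {"ty": 0.015}, {"ty": 0.0188}]'|tail -4; python3 nudge.py '[{"ty": 0.0025}, {"ty": 0.005}, {"ty": 0.0063}]'|tail -3;python3 - <<'E'
from h import *
go(TOP-2*N-0.2*H-37*UP,Rtool(-1)); print(manip.read_state()['wrist_force']@np.c_[N,H,UP])
E
```

```text
eef_rot: [-2.882, 0.0, 0.692]
wrist_force: [-0.9, -0.4, -2.8]
finger_gap: 11.7
finger_force: 60.0
wrist_force: [-7.3, 6.8, 4.1]
finger_gap: 11.2
finger_force: 60.0
move [ 0.3 -0.1 -0.3] turn [-0.002  0.    -0.002] |d| 0.0 joints [-0.39  0.49  1.41  0.12  1.47  0.46] t 10.55
[10.65887088  1.28947758  1.42001096]
```

To row units: 1.5 mm / 400 = 0.0038, 0.8 mm / 400 = 0.002.

```bash
python3 nudge.py '[{"tz": 0.002}, {"tz": 0.0038}]'|tail -3; python3 nudge.py '[{}, {}, {}, {}, {}]' 40|tail -3; python3 nudge.py '[{"tz": -0.0375}, {"tz": -0.075}, {"tz": -0.1125}, {"tz": -0.15}, {"tz": -0.175}]'|tail -3; python3 nudge.py '[{"ty": 0.1}, {}]'|tail -5; python3 - <<'E'
from h import *
p,d,T=shot('wrist','w5');W=cloud('wrist',d,T);L=(W-TOP)@np.c_[N,H,UP]
P=L[np.isfinite(L).all(-1)&(abs(L[...,0])<25)&(abs(L[...,1])<70)&(L[...,2]>-30)&(L[...,2]<10)]
print(len(P),np.percentile(P,[1,5,50,95,99],axis=0).round(1)); t=P[P[:,2]>-4];print(np.percentile(t,[1,50,99],axis=0).round(1))
for lo in (-50,-20,10,40): q=t[abs(t[:,1]-lo)<8];print(lo,len(q),np.percentile(q,[2,98],axis=0).round(1).tolist() if len(q) else '')
E
```

```text
wrist_force: [-4.9, 5.1, 6.4]
finger_gap: 11.6
finger_force: 60.0
wrist_force: [-0.7, 0.2, -0.1]
finger_gap: 39.8
finger_force: 0.0
wrist_force: [0.1, 0.7, 0.4]
finger_gap: 40.0
finger_force: 0.0
eef_pos: [547.6, -163.8, 203.7]
eef_rot: [-2.867, 0.009, 0.688]
wrist_force: [-0.8, 1.5, -3.2]
finger_gap: 39.9
finger_force: 0.0
4901 [[ -8.2 -51.8 -20.2]
 [ -8.1 -48.1  -1.4]
 [ -2.4  -3.    0. ]
 [  3.2  51.6   1. ]
 [  3.7  57.3   1.5]]
[[ -8.2 -51.8  -1.5]
 [ -2.2  -3.1   0. ]
 [  3.7  57.4   1.5]]
-50 555 [[-8.2, -52.9, -1.4], [3.6, -42.2, 1.0]]
-20 731 [[-7.9, -27.7, -1.3], [3.5, -12.3, 1.2]]
10 651 [[-8.1, 2.5, -1.1], [3.5, 17.7, 1.4]]
40 574 [[-7.8, 32.2, -1.1], [3.5, 47.8, 1.5]]
```

To row units: -110 mm / 400 = -0.275, -70 mm / 400 = -0.175.

```bash
python3 nudge.py '[{"tz": -0.0375}, {"tz": -0.075}, {"tx": -0.0375, "ty": -0.075, "tz": -0.0875}, {"tx": -0.075, "ty": -0.175, "tz": -0.0875}, {"tx": -0.1125, "ty": -0.275, "tz": -0.0875}]'|tail -3; python3 nudge.py '[{"tx": -0.075, "ty": -0.1}, {"tx": -0.15, "ty": -0.2}, {"tx": -0.15, "ty": -0.3}, {"tx": -0.15, "ty": -0.4}, {"tx": -0.15, "ty": -0.45}]'|tail -3;python3 nudge.py '[{"ty": -0.125}, {"ty": -0.25}, {"ty": -0.25}]'|tail -3; python3 - <<'E'
from h import *
p,d,T=shot('top','top6');W=cloud('top',d);L=(W-TOP)@np.c_[N,H,UP]
b=np.isfinite(L).all(-1)&(abs(L[...,0])<25)&(abs(L[...,1])<58)&(L[...,2]>-165)&(L[...,2]<-4)
print(b.sum(),T[:3,3].round())
c,n,m=plane(W[b],2);print('front',m.sum(),((c-TOP)@np.c_[N,H,UP]).round(1),(n@np.c_[N,H,UP]).round(3),'angle',np.arccos(abs(n@N)))
hb=b&(abs(L[...,1])<18)&(abs(L[...,2]+111)<15);print('heart zone N',np.median(L[hb][:,0]),'rest',np.median(L[b][:,0]))
p2,d2,_=shot('side','side6')
cv2.imwrite('pics/c6.png',np.hstack([cv2.resize(p[170:280,290:450],(480,330),interpolation=2)[:,:,::-1],cv2.resize(p2[190:350,280:430],(310,330),interpolation=2)[:,:,::-1]]))
E
```

```text
wrist_force: [0.1, 0.5, 0.8]
finger_gap: 40.1
finger_force: 0.0
wrist_force: [0.0, 0.1, -0.7]
finger_gap: 40.3
finger_force: 0.0
wrist_force: [-0.5, -0.2, 0.8]
finger_gap: 39.8
finger_force: 0.0
1388 [227.  59. 352.]
front 1206 [  4.2  -0.  -74.9] [1.    0.001 0.005] angle 0.005384080357458047
heart zone N 8.391434828337175 rest 4.2991123208866915
```

View pics/c6.png

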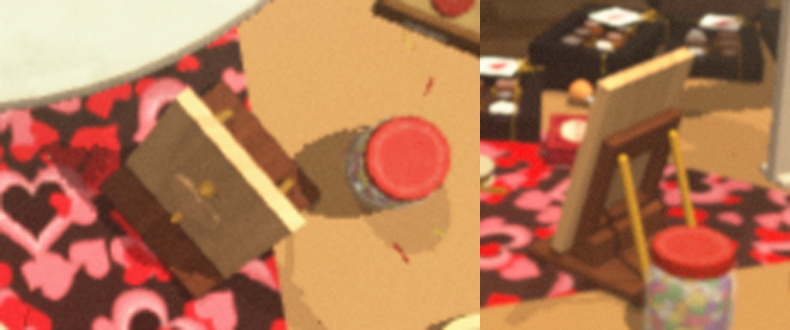

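The crop shows both pins through the plaque, at (207,188) and (175,216), with the heart between them at the front. It sits flat to within 0.005 rad, and the heart stands 4 mm proud. The arm is clear, so I'm handing it in.

```bash
python3 -c "
from cell import manip, viewer
print(manip.sign_off(), manip.read_state()['clock'])"
```

```text
the job is handed in; nothing more can be done
the job is handed in; nothing more can be done
```

The plaque is turned round with its heart to the front and hangs on both pins, flat against the frame to within 0.005 rad by camera; the arm has let go and moved clear, and the job is handed in (the sign-off gave no verdict).

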